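# Find the fullest vial by its weight

### The job

The three identical closed vials in the rack are not equally full. Starting with the left one (seen from the robot), then the middle one, then the right one, lift each about 5 cm straight up out of its well to feel its weight for a moment, and set it back upright in its own well before touching the next (the right one may stay in hand if it proves the heaviest). Then hold the heaviest upright about 20 cm above the worktop, over the rack, and finish while still holding it there, with the other two standing in their wells and the things around undisturbed.

Things in the scene. Friction and masses are not known exactly. Their poses are not given: they have to be found in the camera images.
- rack: plain white rack plate fixed to the worktop, 80 x 250 x 16 mm, with a thin 26 mm high lip at each end and three round wells in a row, 82 mm apart, 44 mm wide, 12 mm deep; origin: centre of its underside on the worktop; y along the row to its left end (within 30 degrees of the robot's left), x across the row, away from the robot
- well_left (a point): centre of the floor of the left (+y) well of the rack, 4 mm above the worktop; axes as the rack's
- well_middle (a point): centre of the floor of the middle well of the rack, 4 mm above the worktop; axes as the rack's
- well_right (a point): centre of the floor of the right (-y) well of the rack, 4 mm above the worktop; axes as the rack's
- vial_a: one of three outwardly identical closed vials, 104 mm tall: white round body 38 mm wide, fixed blue cap 41.6 mm wide on the top 19 mm (grip it from above). Origin: centre of the underside, z up. Starts upright in one of the wells (which varies), underside 4 mm above the worktop. 0.1 to 0.55 kg; the heaviest is at least 0.15 kg heavier than the others, the names do not tell which
- vial_b: one of three outwardly identical closed vials, 104 mm tall: white round body 38 mm wide, fixed blue cap 41.6 mm wide on the top 19 mm (grip it from above). Origin: centre of the underside, z up. Starts upright in one of the wells (which varies), underside 4 mm above the worktop. 0.1 to 0.55 kg; the heaviest is at least 0.15 kg heavier than the others, the names do not tell which
- vial_c: one of three outwardly identical closed vials, 104 mm tall: white round body 38 mm wide, fixed blue cap 41.6 mm wide on the top 19 mm (grip it from above). Origin: centre of the underside, z up. Starts upright in one of the wells (which varies), underside 4 mm above the worktop. 0.1 to 0.55 kg; the heaviest is at least 0.15 kg heavier than the others, the names do not tell which
- specimen_cup: bystander, not to be disturbed: lidded specimen cup, 62 mm in diameter, 72 mm high, standing just behind the rack; origin at the centre of its underside
- meter: bystander, not to be disturbed: white hand-held meter lying flat just before the rack, 93 x 52 x 20 mm, long along its x; origin at the centre of its underside
- timer: bystander, not to be disturbed: flat timer, 58 x 66 x 17 mm, lying to the right in front of the centrifuge; origin at the centre of its underside
There are look-alikes about, which are no part of the job. Leave any green, pink or purple look-alike of the vial_c alone.

How it is judged:
By the outcome, as a careful person would: the job done as asked, in the order asked, and still so for the second after the job is handed in, while the arm keeps its last pose, push and grip.
It also fails if it takes over 61 s, if anything falls off the work surface, if the arm or the gripper's body presses on something with over 40 N, if the wrist force passes 120 N, or if a joint passes its speed limit or range.

### The arm

A 7-joint arm with a two-finger parallel gripper is mounted at the origin on a cart in front of the work surface, level with it; the furniture and walls round the work are solid. World frame = base frame: x ahead of the robot, y to its left, z up, the work surface at z = 0. Lengths are in m, angles in rad, forces in N, time in s.
With the tool pointing down it reaches from about 0.4 to 0.875 m from the base axis. Payload 19.3 kg.
Tool frame: the origin (TCP) lies between the finger pads; the fingertips stand 17 mm ahead of it and the grasp point (between the pads) lies 2 mm behind it (bot.tips_ahead is the z of the fingertips in the tool frame, in m); z points along the fingers, y is the direction in which the jaws open and shut (so a half turn about z gives the same grasp; the last joint's range is limited). The gripper opens to 85 mm and grips with 20 to 120 N. Pads are 22 mm wide; open, the fingers measure 114 mm over their backs; the gripper's body (76 mm by 85 mm) begins 54 mm behind the grasp point. The pads swing forward as they close: fully open they stand 13 mm farther back than shut.
Start: joints at [-1.405, 0.521, -0.036, 1.599, 0.021, 1.021, -0.113], TCP at [0.146, 0.608, 0.248] pointing down, gripper open.
Joint ranges: [-2.91, 2.91], [-0.3, 2.13], [-1.5, 1.42], [0.17, 2.43], [-1.26, 4.41], [0.16, 1.93], [-2.52, 2.52]. Speed limits (rad/s): [1.89, 1.89, 2.39, 2.39, 3.01, 3.01, 3.01].

### API

Orientations are given as [roll, pitch, yaw] about the fixed x, y, z axes, in that order (R = Rz(yaw) Ry(pitch) Rx(roll)).
In Python, from workcell import telemetry, cams, job, bot gives the robot as it stands.
- The arm moves only by the tool arm_command, never from a script. Its argument "deltas" is a list of rows, each a list of 7 numbers: the opening, from -1 (shut) to 1 (fully open), so that 0 is half open, then the shift along the tool's x, y, z normalised to -1 to 1, where 1 is 150 mm, then the turn, a rotation vector about the tool's x, y, z normalised to -1 to 1, where 1 is 45 degrees. In form: [[hand, tx, ty, tz, rx, ry, rz], ...]. A call has 1 to 8 rows; each row is the pose to reach, as a shift and turn from the pose commanded when the call began, along the tool's axes at that moment; what a row does not reach only later rows make up. A row lasts 1/8 s, in which the tool goes at most 62.5 mm and 10.7 degrees, less where a joint would pass 70% of its speed; a pose out of reach is approached as far as the arm can. A call with a number of a shift or a turn outside -1 to 1 is refused whole. A call with a gripper value outside its range is refused whole. The fingers move at their own pace and stop on an object; "newtons" is the grip in N (left out, the last holds). Time passes only in rows, so rows that repeat a pose let the fingers close. It gives the time, the measured TCP pose, the force and the opening at its end, in the units of the state.
- telemetry.observe(): the state, without advancing time (a new reading comes with each control period).
- cams.grab_frame(name): name is "side" or "top" or "wrist"; returns the picture (400x640x3 uint8, blue, green, red); there is no depth.
- cams.get_calibration(name): a dict with "fx", "fy", "cx", "cy" (pixels), "R" (3x3) and "t" (3): a world point X has camera coordinates R X + t. Camera axes: x right, y down, z forward; pixel columns grow to the right and rows downward; lengths in m; the calibration is good to about 2 mm. A picture is of the moment at which its call begins: read the wrist's pose just before it. get_calibration takes no time and is no camera call; for the wrist camera it gives the pose at the moment of the call.
- job.job_done(): hands the job in, once; it reports no verdict.
The state is a dict: "clock": time; "qpos": joint angles; "qd": joint speeds; "joint_efforts": joint torques, N m; "position": TCP position; "tool_rot": TCP orientation; "force": force on the tool from outside, world axes, zero at the start; "moment": the same for the moment, N m; "grip_width": finger opening in m.
Only numpy, scipy, OpenCV 4.12 (cv2) and the standard library are available. Lean on these libraries where they do the work, as an engineer would, in place of code of your own. Each camera call takes 0.05 s, during which the arm holds its last target.

## Working session

There is one attempt and no reset: what is moved stays moved. The work goes in short steps, Python scripts to look and compute and a tool call to move; the robot and the scene stay as the last step left them, time stands still between calls to the robot, and variables do not carry over. Pictures are saved under pics/ and viewed, and the job is handed in when it is done.

Besides the shell and the picture viewer there is one more tool, called as a command line: name --pt "numbers of a row" for each row, then --argument value for the rest. arm_command: Moves the arm, as the interface text tells. Its arguments: {"type":"object","properties":{"deltas":{"type":"array","items":{"type":"array","items":{"type":"number"}}},"newtons":{"type":"number"}},"required":["deltas"]}

```bash
mkdir -p pics; ls
python3 - <<'E'
from workcell import telemetry,cams,bot
import cv2
print(telemetry.observe())
for n in ["side","top"]:
    cv2.imwrite(f"pics/{n}0.png",cams.grab_frame(n)); print(cams.get_calibration(n))
E
```

```text
pics
{'clock': 0.0, 'qpos': array([-1.40520695,  0.52202724, -0.03633031,  1.59997187,  0.02121573,
        1.02108889, -0.11278095]), 'qd': array([ 0.00151553, -0.00200849, -0.00089253,  0.0017228 , -0.00084781,
       -0.00030041,  0.00015635]), 'joint_efforts': array([-9.95120390e-04, -9.27110624e+01,  1.97940677e+00, -3.69931626e+01,
        1.77298504e-02,  8.27784272e-03,  4.43123554e-05]), 'position': array([0.14597207, 0.6074068 , 0.24773039]), 'tool_rot': array([-3.14048643e+00,  8.98626327e-05,  2.90582250e+00]), 'force': array([ 0.7040236 , -0.37734684,  0.33979557]), 'moment': array([ 0.00691941, -0.00770023, -0.00922312]), 'grip_width': 0.08541735468954634}
{'fx': 397.73564393889745, 'fy': 397.73564393889745, 'cx': 319.8701529949785, 'cy': 196.6176724047387, 'R': array([[ 0.9679091 , -0.25063856,  0.018229  ],
       [-0.14556494, -0.61831085, -0.77233577],
       [ 0.20484831,  0.74489731, -0.63495288]]), 't': array([-0.46624584,  0.1440074 ,  0.70734145])}
{'fx': 375.1716415686751, 'fy': 375.1716415686751, 'cx': 319.1698509827607, 'cy': 197.89315802695324, 'R': array([[ 0.01013291, -0.99929977,  0.03601795],
       [-0.99302271, -0.01428828, -0.11705447],
       [ 0.11748714, -0.03458054, -0.99247214]]), 't': array([0.05735991, 0.53932441, 0.81627481])}
```

View pics/side0.png

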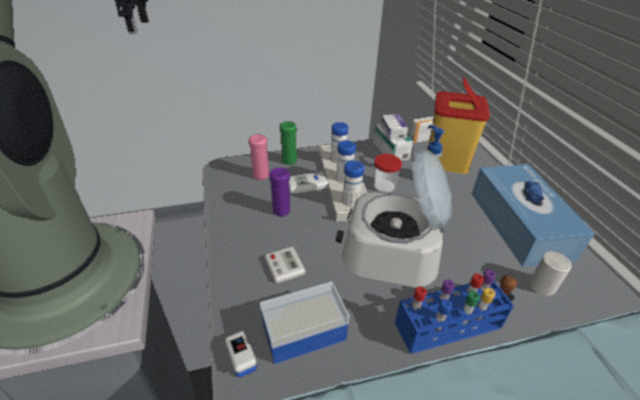

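View pics/top0.png

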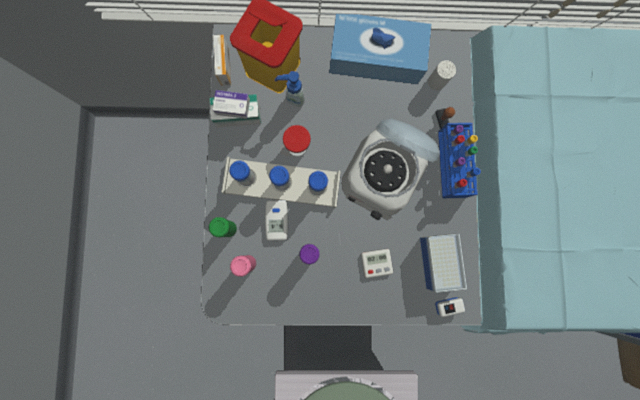

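```bash
cat > h.py <<'E'
import numpy as np
from workcell import cams,telemetry
from scipy.spatial.transform import Rotation as Ro
def ray(n,u,v,z,c=None):
    c=c or cams.get_calibration(n);R=np.array(c['R']);t=np.array(c['t'])
    d=R.T@np.array([(u-c['cx'])/c['fx'],(v-c['cy'])/c['fy'],1]);o=-R.T@t
    return o+d*(z-o[2])/d[2]
def proj(n,X,c=None):
    c=c or cams.get_calibration(n);p=c['R']@np.array(X)+c['t']
    return [c['fx']*p[0]/p[2]+c['cx'],c['fy']*p[1]/p[2]+c['cy']]
def togo(P,yaw,s=None):
    """normalised row to TCP position P, tool down with yaw (rpy pi,0,yaw), from measured pose"""
    s=s or telemetry.observe();R0=Ro.from_euler('xyz',s['tool_rot'])
    d=R0.inv().apply(np.array(P)-s['position'])/0.15
    r=(R0.inv()*Ro.from_euler('xyz',[np.pi,0,yaw])).as_rotvec()/(np.pi/4)
    return np.round(np.r_[d,r],3)
E
python3 - <<'E'
from h import *
import cv2
im=cv2.imread('pics/top0.png')
cr=im[100:290,195:355]; cv2.imwrite('pics/crop0.png',cv2.resize(cr,None,fx=3.1,fy=3.1,interpolation=2))
for n,roi in (("top",(205,355,150,200)),("side",(320,375,110,190))):
    im=cv2.imread(f'pics/{n}0.png'); hs=cv2.cvtColor(im,cv2.COLOR_BGR2HSV)
    m=cv2.inRange(hs,(105,120,50),(125,255,255));k=np.zeros_like(m);k[roi[2]:roi[3],roi[0]:roi[1]]=1;m*=k
    N,l,s,c=cv2.connectedComponentsWithStats(m)
    for i in range(1,N):
        if s[i,4]>40: print(n,s[i],c[i],ray(n,*c[i],0.104))
E
```

```text
top [230 161  20  20 294] [239.1462585  170.21088435] [0.58500641 0.23223763 0.104     ]
top [270 166  19  20 291] [278.86941581 175.36082474] [0.57559321 0.15034489 0.104     ]
top [309 171  19  20 283] [317.65371025 180.62897527] [0.56585873 0.07002909 0.104     ]
side [333 123  15  13 166] [339.78915663 128.68674699] [0.58487884 0.22102226 0.104     ]
side [338 141  18  14 214] [346.47663551 147.42056075] [0.57575303 0.14023682 0.104     ]
side [345 161  19  16 264] [353.90530303 168.5530303 ] [0.56659674 0.06124412 0.104     ]
```

View pics/crop0.png

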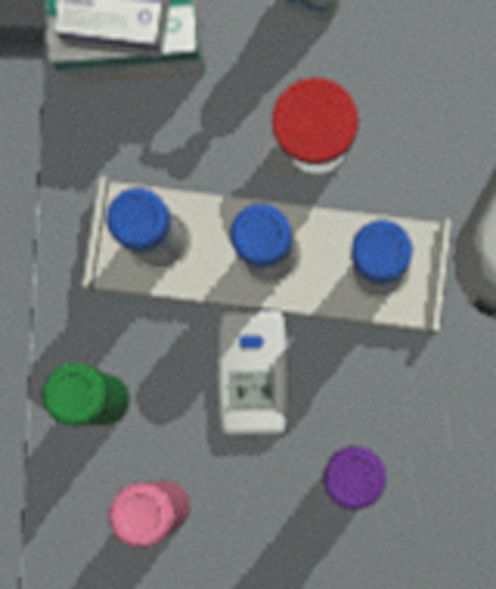

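Run:
```python
from h import *
print(togo([0.585,0.232,0.20],1.454))
print(ray('top',297,140,.072))
```

```text
[-3.431e+00 -1.750e+00  3.210e-01 -1.000e-03  1.000e-03  1.849e+00]
[0.66014574 0.11508408 0.072     ]
```

arm_command --pt "1 -0.3 -0.15 0 0 0 0" --pt "1 -0.65 -0.33 0 0 0 0" --pt "1 -1 -0.5 0 0 0 0" --newtons 50

```text
clock: 0.48
position: [0.2754, 0.4983, 0.248]
tool_rot: [-3.141, 0.0, 2.906]
force: [1.1, 0.9, 0.5]
grip_width: 0.0853
```

arm_command --pt "1 -0.35 -0.18 0 0 0 0" --pt "1 -0.7 -0.36 0 0 0 0" --pt "1 -1 -0.5 0 0 0 0"

```text
clock: 0.85
position: [0.4042, 0.3898, 0.2482]
tool_rot: [-3.141, 0.0, 2.905]
force: [0.3, 0.7, 0.1]
grip_width: 0.0856
```

arm_command --pt "1 -0.35 -0.18 0 0 0 0.22" --pt "1 -0.7 -0.36 0 0 0 0.44" --pt "1 -1 -0.5 0 0 0 0.66" --pt "1 -1 -0.5 0 0 0 0.9"

```text
clock: 1.35
position: [0.5336, 0.2801, 0.248]
tool_rot: [-3.141, 0.002, 2.188]
force: [-1.6, 1.0, -0.7]
grip_width: 0.0855
```

Run:
```python
from h import *
print(togo([0.585,0.232,0.20],1.454))
```

```text
[-0.459  0.094  0.321  0.     0.002  0.935]
```

arm_command --pt "1 -0.15 0.03 0.1 0 0 0.22" --pt "1 -0.3 0.06 0.2 0 0 0.44" --pt "1 -0.46 0.094 0.32 0 0 0.66" --pt "1 -0.46 0.094 0.32 0 0 0.935" --pt "1 -0.46 0.094 0.32 0 0 0.935" --pt "1 -0.46 0.094 0.32 0 0 0.935"

```text
clock: 2.1
position: [0.5828, 0.2367, 0.2003]
tool_rot: [-3.142, 0.0, 1.47]
force: [0.3, 0.9, -0.5]
grip_width: 0.0852
```

Run:
```python
from h import *
import cv2
s=telemetry.observe();print(s['position'],s['tool_rot'],s['force'])
c=cams.get_calibration('wrist');im=cams.grab_frame('wrist');cv2.imwrite('pics/w1.png',im)
hs=cv2.cvtColor(im,cv2.COLOR_BGR2HSV)
m=cv2.inRange(hs,(105,120,50),(125,255,255))
N,l,st,ce=cv2.connectedComponentsWithStats(m)
for i in range(1,N):
    if st[i,4]>200: print(st[i],ce[i],ray('wrist',*ce[i],0.108,c))
for P in [(.585,.232,.108),(.5756,.150,.108),(.566,.070,.108)]: print(proj('wrist',P,c))
```

```text
[0.58279537 0.23667888 0.20031332] [-3.14152570e+00  3.12982001e-05  1.46967672e+00] [ 0.27370971  0.92529677 -0.52625817]
[ 299  184   49   51 1915] [322.73524804 209.27519582] [0.58779273 0.23783537 0.108     ]
[ 300  268   43   46 1608] [320.78171642 291.00932836] [0.57859818 0.15951699 0.108     ]
[ 504  271   74   64 2586] [543.47022428 299.68909513] [0.78132219 0.12953842 0.108     ]
[302 337  35  13 312] [318.88461538 343.23076923] [0.57099466 0.10017214 0.108     ]
[np.float64(320.03910467434594), np.float64(216.1996805042524)]
[np.float64(318.5319395572429), np.float64(300.0555349984994)]
[np.float64(316.9013789841573), np.float64(367.2346832608688)]
```

View pics/w1.png

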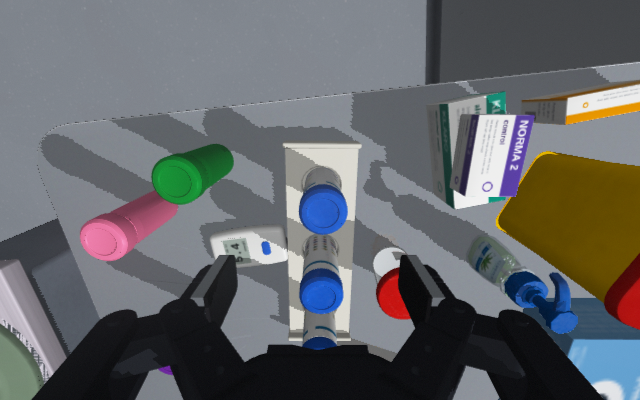

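Run:
```python
from h import *
c=cams.get_calibration('wrist')
for u,v in [(323,235),(321.5,314)]: print(ray('wrist',u,v,.108,c)+[0,.0208,0])
# top: far edges (left col, top row) of cap tops
for x,y,cc in [(230,161,(239.1,170.2)),(270,166,(278.9,175.4)),(309,171,(317.7,180.6))]:
    print(ray('top',x,cc[1],.108)[1]-.0208, ray('top',x+20,cc[1],.108)[1]+.0208,ray('top',cc[0],y,.108)[0]-.0208)
print(ray('top',319,198,0.1))
s=telemetry.observe();print(togo([0.586,.2325,.098],1.454,s))
```

```text
[0.58589307 0.23551629 0.108     ]
[0.57687305 0.15497337 0.108     ]
0.2293267600007256 0.23018319262873166 0.5826861113511628
0.14740544627973556 0.14801128137959957 0.5736549839123647
0.06717446438984354 0.06753588135842169 0.5645471457741044
[0.53014316 0.0667321  0.1       ]
[-0.026  0.024  0.683  0.    -0.     0.02 ]
```

arm_command --pt "1 -0.01 0.01 0.15 0 0 0.02" --pt "1 -0.02 0.012 0.3 0 0 0.02" --pt "1 -0.026 0.012 0.4 0 0 0.02" --pt "1 -0.026 0.012 0.45 0 0 0.02" --pt "1 -0.026 0.012 0.45 0 0 0.02"

```text
clock: 2.78
position: [0.5844, 0.2323, 0.1328]
tool_rot: [-3.141, 0.0, 1.45]
force: [-0.1, 0.2, 0.9]
grip_width: 0.0853
```

Run:
```python
from h import *
s=telemetry.observe();print(s['position'],s['force']);print(togo([0.585,.2325,.097],1.454,s))
```

```text
[0.58438005 0.23227144 0.13280268] [-0.13072516  0.18371691  0.87156191]
[ 0.002  0.004  0.239 -0.     0.    -0.005]
```

arm_command --pt "1 0 0 0.12 0 0 0" --pt "1 0 0 0.22 0 0 0" --pt "1 0 0 0.245 0 0 0" --pt "1 0 0 0.245 0 0 0"

```text
clock: 3.28
position: [0.5844, 0.2321, 0.0958]
tool_rot: [-3.141, 0.0, 1.45]
force: [0.2, -0.6, -0.0]
grip_width: 0.0857
```

arm_command --pt "-0.02 0 0 0 0 0 0" --pt "-0.3 0 0 0 0 0 0" --pt "-0.3 0 0 0 0 0 0" --pt "-0.3 0 0 0 0 0 0" --pt "-0.3 0 0 0 0 0 0" --pt "-0.3 0 0 0 0 0 0" --newtons 50

```text
clock: 4.03
position: [0.5848, 0.2323, 0.0966]
tool_rot: [3.141, -0.001, 1.45]
force: [1.3, -0.7, 5.6]
grip_width: 0.0399
```

arm_command --pt "-0.4 0 0 -0.07 0 0 0" --pt "-0.4 0 0 -0.17 0 0 0" --pt "-0.4 0 0 -0.27 0 0 0" --pt "-0.4 0 0 -0.33 0 0 0" --pt "-0.4 0 0 -0.34 0 0 0" --pt "-0.4 0 0 -0.34 0 0 0" --pt "-0.4 0 0 -0.34 0 0 0" --pt "-0.4 0 0 -0.34 0 0 0"

```text
clock: 5.03
position: [0.5842, 0.2321, 0.1467]
tool_rot: [-3.141, 0.0, 1.45]
force: [-0.3, -1.0, -5.3]
grip_width: 0.0404
```

```bash
cat > weigh.py <<'E'
from h import *
import cv2,sys
F=[]
for k in range(6):
    im=cams.grab_frame('side'); s=telemetry.observe(); F.append(s['force'][2])
print(np.round(F,2),np.mean(F),s['clock'],s['position'],s['tool_rot'],s['moment'],s['joint_efforts'][[1,3]],s['grip_width'])
cv2.imwrite(f'pics/{sys.argv[1]}.png',cv2.resize(im[60:260,230:490],None,fx=3,fy=3))
E
python3 weigh.py left
```

```text
[-5.   -4.63 -5.16 -4.86 -4.86 -5.59] -5.017385131454881 5.325 [0.58437475 0.23218509 0.14699264] [-3.14152173e+00  7.88038856e-05  1.44981809e+00] [-0.04008776  0.03266521  0.03184987] [-99.27755356 -31.96967483] 0.04013092116338691
```

View pics/left.png

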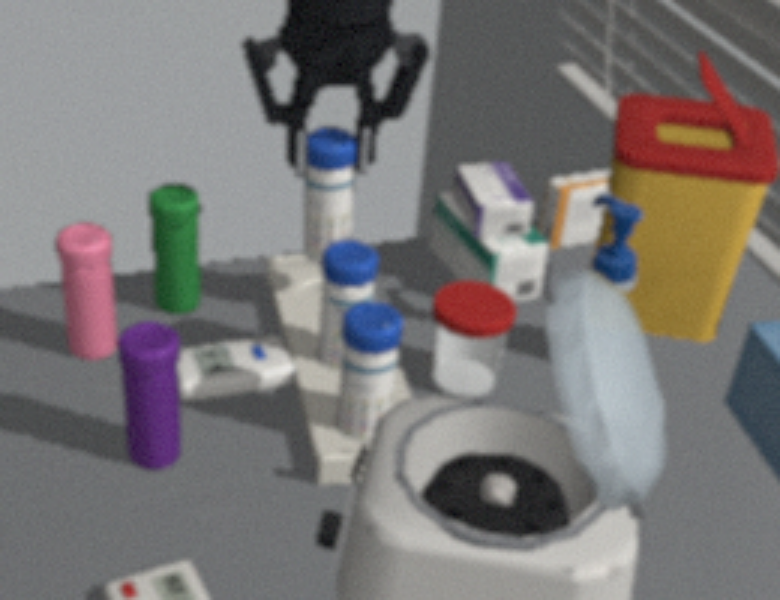

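arm_command --pt "-0.4 0 0 0.08 0 0 0" --pt "-0.4 0 0 0.18 0 0 0" --pt "-0.4 0 0 0.26 0 0 0" --pt "-0.4 0 0 0.31 0 0 0" --pt "-0.4 0 0 0.33 0 0 0" --pt "-0.4 0 0 0.335 0 0 0" --pt "-0.4 0 0 0.335 0 0 0"

```text
clock: 6.2
position: [0.5846, 0.2323, 0.0971]
tool_rot: [3.141, -0.0, 1.45]
force: [0.2, 1.8, -4.3]
grip_width: 0.0397
```

arm_command --pt "-0.4 0 0 0.007 0 0 0" --pt "-0.4 0 0 0.01 0 0 0" --pt "-0.4 0 0 0.01 0 0 0"

```text
clock: 6.58
position: [0.585, 0.2325, 0.0966]
tool_rot: [3.14, -0.001, 1.45]
force: [-2.6, -0.3, 10.7]
grip_width: 0.0404
```

On the floor (10.7 N push). Open and rise.

arm_command --pt "0.2 0 0 -0.005 0 0 0" --pt "0.6 0 0 -0.005 0 0 0" --pt "1 0 0 -0.005 0 0 0" --pt "1 0 0 -0.005 0 0 0" --pt "1 0 0 -0.005 0 0 0"

```text
clock: 7.2
position: [0.5844, 0.2322, 0.096]
tool_rot: [-3.142, 0.0, 1.45]
force: [-0.6, -0.4, 0.3]
grip_width: 0.085
```

arm_command --pt "1 0 0 -0.12 0 0 0" --pt "1 0 0 -0.3 0 0 0" --pt "1 0 0 -0.45 0 0 0" --pt "1 0 0 -0.45 0 0 0"

```text
clock: 7.7
position: [0.5854, 0.2325, 0.1662]
tool_rot: [3.139, -0.002, 1.45]
force: [0.9, 0.6, 0.3]
grip_width: 0.0853
```

Run:
```python
from h import *
import cv2
c=cams.get_calibration('wrist');im=cams.grab_frame('wrist');cv2.imwrite('pics/w2.png',im)
s=telemetry.observe();print(s['position'],s['force'],s['grip_width'],s['clock']);print(togo([0.5755,.151,.130],1.454,s))
```

```text
[0.58474964 0.23245017 0.16491912] [-0.00467498 -0.51698072  0.10394732] 0.08529431962799253 7.75
[-0.547  0.004  0.232  0.002 -0.002 -0.005]
```

View pics/w2.png

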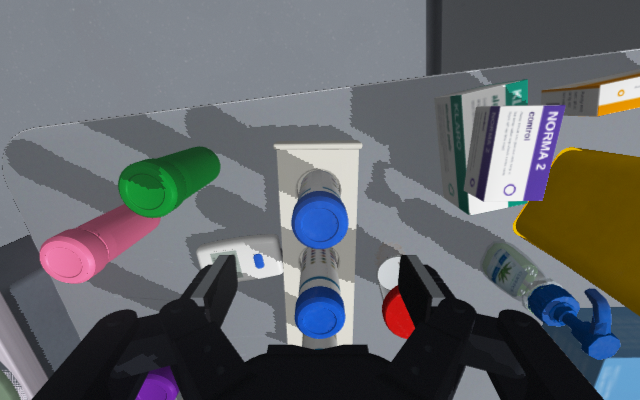

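arm_command --pt "1 -0.15 0 0 0 0 0" --pt "1 -0.4 0 0 0 0 0" --pt "1 -0.545 0.003 0.1 0 0 0" --pt "1 -0.545 0.003 0.2 0 0 0" --pt "1 -0.545 0.003 0.23 0 0 0" --pt "1 -0.545 0.003 0.23 0 0 0"

```text
clock: 8.5
position: [0.5748, 0.1516, 0.1287]
tool_rot: [-3.141, 0.0, 1.451]
force: [-0.2, 0.2, -1.0]
grip_width: 0.0854
```

Run:
```python
from h import *
import cv2
im=cams.grab_frame('top');cv2.imwrite('pics/t2.png',cv2.resize(im[100:290,195:395],None,fx=3,fy=3))
im=cams.grab_frame('side');cv2.imwrite('pics/s2.png',cv2.resize(im[60:260,230:490],None,fx=3,fy=3))
s=telemetry.observe();print(s['position'],s['force'],s['grip_width'],s['clock']);print(togo([0.5755,.151,.0960],1.454,s))
```

```text
[0.57510392 0.15152997 0.1292735 ] [-0.49453044 -0.63077858  1.36782265] 0.08579212812844292 8.6
[-0.003  0.003  0.222  0.    -0.    -0.004]
```

View pics/s2.png

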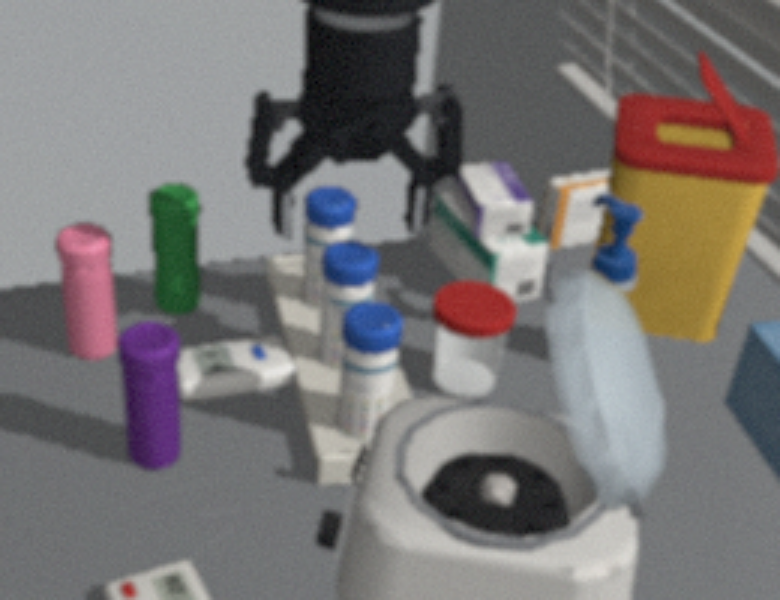

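View pics/t2.png

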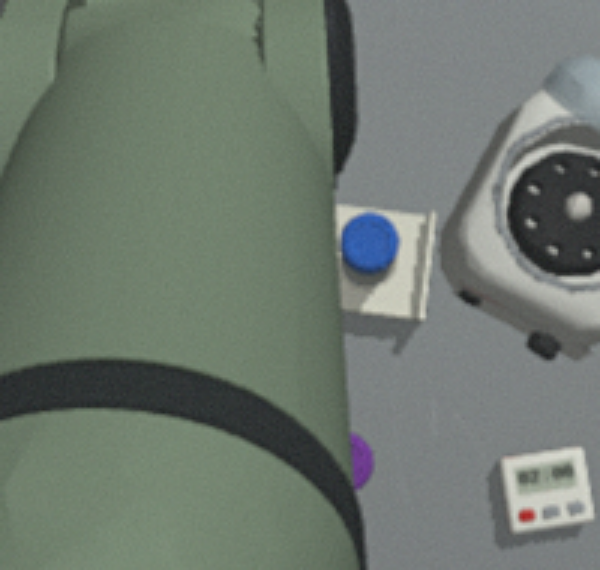

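Left vial is back in its well (cap at crop (330,207)); the gripper is above the middle vial. Descend and grip.

arm_command --pt "1 0 0 0.1 0 0 0" --pt "1 0 0 0.2 0 0 0" --pt "1 0 0 0.22 0 0 0" --pt "1 0 0 0.22 0 0 0"

```text
clock: 9.1
position: [0.5749, 0.1508, 0.0957]
tool_rot: [-3.141, 0.0, 1.45]
force: [-0.9, -0.4, 0.0]
grip_width: 0.0854
```

arm_command --pt "-0.02 0 0 0 0 0 0" --pt "-0.4 0 0 0 0 0 0" --pt "-0.4 0 0 0 0 0 0" --pt "-0.4 0 0 0 0 0 0" --pt "-0.4 0 0 0 0 0 0" --newtons 50

```text
clock: 9.72
position: [0.5753, 0.1511, 0.0966]
tool_rot: [3.141, -0.0, 1.45]
force: [0.0, 0.2, 5.8]
grip_width: 0.0404
```

arm_command --pt "-0.4 0 0 -0.07 0 0 0" --pt "-0.4 0 0 -0.17 0 0 0" --pt "-0.4 0 0 -0.27 0 0 0" --pt "-0.4 0 0 -0.33 0 0 0" --pt "-0.4 0 0 -0.34 0 0 0" --pt "-0.4 0 0 -0.34 0 0 0" --pt "-0.4 0 0 -0.34 0 0 0" --pt "-0.4 0 0 -0.34 0 0 0"

```text
clock: 10.72
position: [0.5748, 0.1509, 0.1467]
tool_rot: [-3.141, 0.0, 1.45]
force: [-0.0, 0.7, 0.1]
grip_width: 0.0405
```

```bash
python3 weigh.py mid
```

```text
[-1.69 -1.   -1.48 -1.65 -1.07 -1.15] -1.340956321436811 11.025 [0.57496485 0.15096753 0.14699263] [-3.14154665e+00  7.79264674e-05  1.44979234e+00] [-0.06648536  0.03376328 -0.02800172] [-91.09936237 -29.46367085] 0.040107520929316104
```

View pics/mid.png

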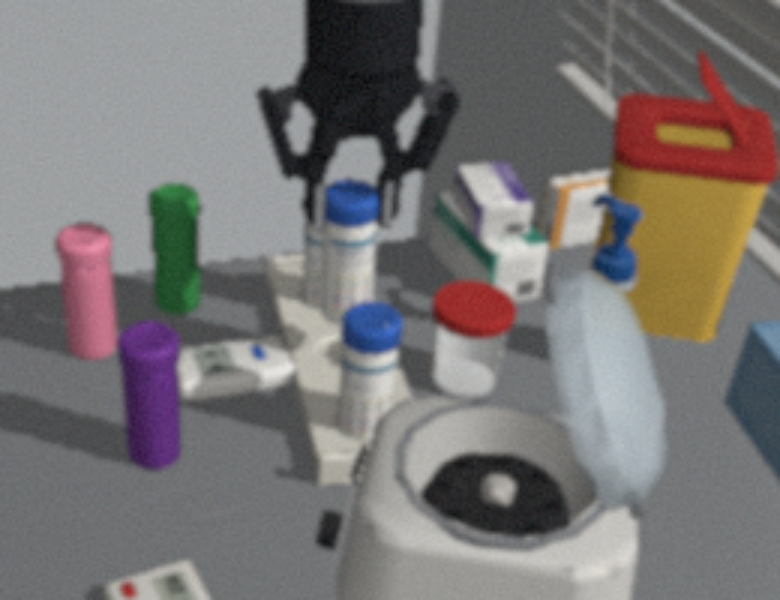

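Middle weighs about 1.3 N (0.14 kg). Put it back.

arm_command --pt "-0.4 0 0 0.08 0 0 0" --pt "-0.4 0 0 0.18 0 0 0" --pt "-0.4 0 0 0.26 0 0 0" --pt "-0.4 0 0 0.31 0 0 0" --pt "-0.4 0 0 0.335 0 0 0" --pt "-0.4 0 0 0.343 0 0 0" --pt "-0.4 0 0 0.343 0 0 0"

```text
clock: 11.9
position: [0.5752, 0.1511, 0.0965]
tool_rot: [3.141, -0.001, 1.45]
force: [-2.7, -0.6, 11.5]
grip_width: 0.0403
```

Run:
```python
from h import *
s=telemetry.observe();print(s['position'],s['force'],s['grip_width'],s['clock'])
```

```text
[0.5752288  0.1511322  0.09645643] [-2.73697663 -0.61683191 11.51249994] 0.04030026475584658 11.9
```

arm_command --pt "0.2 0 0 -0.005 0 0 0" --pt "0.6 0 0 -0.005 0 0 0" --pt "1 0 0 -0.005 0 0 0" --pt "1 0 0 -0.005 0 0 0" --pt "1 0 0 -0.005 0 0 0"

```text
clock: 12.52
position: [0.575, 0.151, 0.0963]
tool_rot: [-3.142, 0.0, 1.45]
force: [-0.6, -0.9, -0.7]
grip_width: 0.0856
```

arm_command --pt "1 0 0 -0.12 0 0 0" --pt "1 0 0 -0.3 0 0 0" --pt "1 0 0 -0.45 0 0 0" --pt "1 0 0 -0.45 0 0 0"

```text
clock: 13.02
position: [0.5759, 0.1512, 0.1664]
tool_rot: [3.138, -0.002, 1.45]
force: [0.4, -0.8, -0.6]
grip_width: 0.0853
```

Run:
```python
from h import *
s=telemetry.observe();print(s['position'],s['force'],s['grip_width'],s['clock']);print(togo([0.5662,.0697,.130],1.454,s))
```

```text
[0.57593764 0.15122709 0.16642952] [ 0.37790158 -0.75218199 -0.62135495] 0.08529901962446176 13.025
[-0.548  0.     0.242  0.004 -0.002 -0.005]
```

arm_command --pt "1 -0.15 0 0 0 0 0" --pt "1 -0.4 0 0 0 0 0" --pt "1 -0.547 0 0.1 0 0 0" --pt "1 -0.547 0 0.2 0 0 0" --pt "1 -0.547 0 0.235 0 0 0" --pt "1 -0.547 0 0.235 0 0 0"

```text
clock: 13.78
position: [0.5649, 0.0701, 0.1282]
tool_rot: [-3.141, 0.0, 1.451]
force: [0.5, 0.4, 1.3]
grip_width: 0.0854
```

Run:
```python
from h import *
import cv2
im=cams.grab_frame('side');cv2.imwrite('pics/s3.png',cv2.resize(im[60:260,230:490],None,fx=3,fy=3))
s=telemetry.observe();print(s['position'],s['force'],s['grip_width'],s['clock']);print(togo([0.5662,.0697,.0960],1.454,s))
```

```text
[0.56514838 0.0701529  0.12861845] [0.48259283 0.58534461 1.16096455] 0.0853409032720437 13.825
[-0.002  0.007  0.217 -0.    -0.    -0.004]
```

View pics/s3.png

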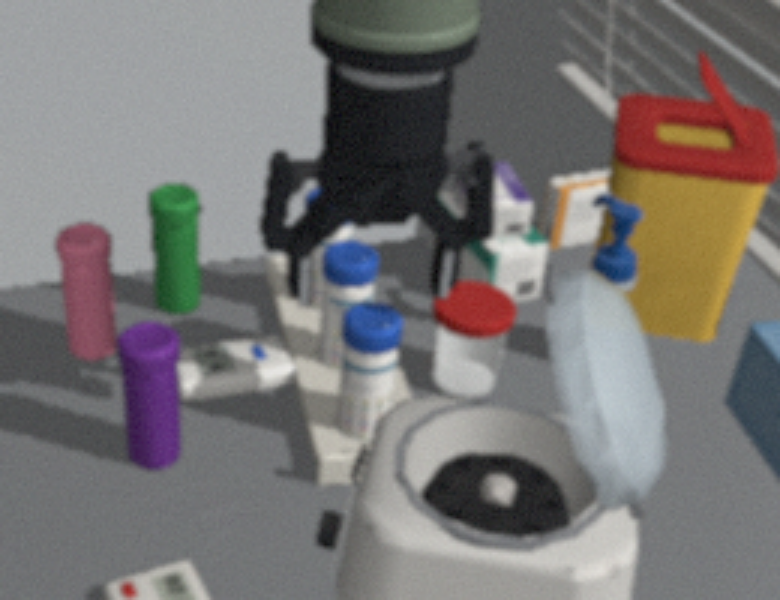

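arm_command --pt "1 0 0 0.1 0 0 0" --pt "1 0 0.004 0.2 0 0 0" --pt "1 0 0.004 0.218 0 0 0" --pt "1 0 0.004 0.218 0 0 0"

```text
clock: 14.32
position: [0.5656, 0.0694, 0.0956]
tool_rot: [-3.141, 0.0, 1.45]
force: [0.6, -0.1, -0.4]
grip_width: 0.0853
```

arm_command --pt "-0.02 0 0 0 0 0 0" --pt "-0.4 0 0 0 0 0 0" --pt "-0.4 0 0 0 0 0 0" --pt "-0.4 0 0 0 0 0 0" --pt "-0.4 0 0 0 0 0 0" --newtons 50

```text
clock: 14.95
position: [0.566, 0.0696, 0.0964]
tool_rot: [3.141, -0.0, 1.45]
force: [-0.4, 0.4, 5.8]
grip_width: 0.0403
```

arm_command --pt "-0.4 0 0 -0.07 0 0 0" --pt "-0.4 0 0 -0.17 0 0 0" --pt "-0.4 0 0 -0.27 0 0 0" --pt "-0.4 0 0 -0.33 0 0 0" --pt "-0.4 0 0 -0.34 0 0 0" --pt "-0.4 0 0 -0.34 0 0 0" --pt "-0.4 0 0 -0.34 0 0 0" --pt "-0.4 0 0 -0.34 0 0 0"

```text
clock: 15.95
position: [0.5655, 0.0694, 0.1466]
tool_rot: [-3.141, 0.0, 1.45]
force: [0.2, 0.5, -2.5]
grip_width: 0.0403
```

```bash
python3 weigh.py right
```

```text
[-2.02 -3.49 -2.51 -3.18 -3.62 -2.87] -2.949164703542382 16.25 [0.5656401  0.06945187 0.14686111] [-3.14153328e+00  7.24008909e-05  1.44981980e+00] [-0.03881436  0.01520712  0.04909902] [-87.66277313 -28.86151314] 0.04002427401914067
```

View pics/right.png

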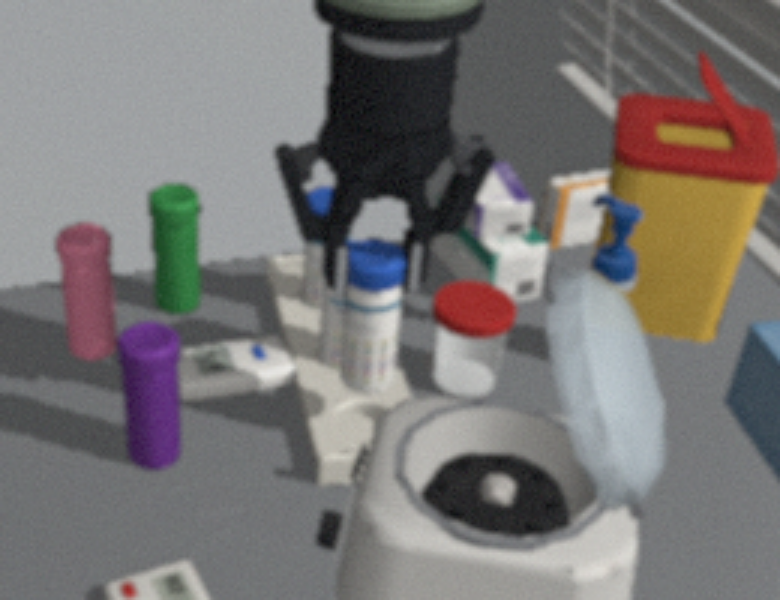

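arm_command --pt "-0.4 0 0 0.08 0 0 0" --pt "-0.4 0 0 0.18 0 0 0" --pt "-0.4 0 0 0.26 0 0 0" --pt "-0.4 0 0 0.31 0 0 0" --pt "-0.4 0 0 0.335 0 0 0" --pt "-0.4 0 0 0.343 0 0 0" --pt "-0.4 0 0 0.343 0 0 0"

```text
clock: 17.12
position: [0.5659, 0.0695, 0.0963]
tool_rot: [3.141, -0.001, 1.45]
force: [-3.1, -1.0, 12.2]
grip_width: 0.0402
```

Run:
```python
from h import *
s=telemetry.observe();print(s['position'],s['force'],s['grip_width'],s['clock'])
```

```text
[0.56591251 0.06948516 0.0962999 ] [-3.12647137 -1.04951525 12.21377116] 0.04020503864453117 17.125
```

arm_command --pt "0.2 0 0 -0.005 0 0 0" --pt "0.6 0 0 -0.005 0 0 0" --pt "1 0 0 -0.005 0 0 0" --pt "1 0 0 -0.005 0 0 0" --pt "1 0 0 -0.005 0 0 0"

```text
clock: 17.75
position: [0.5657, 0.0695, 0.0962]
tool_rot: [-3.142, 0.0, 1.45]
force: [-0.5, 0.4, -0.2]
grip_width: 0.0854
```

arm_command --pt "1 0 0 -0.12 0 0 0" --pt "1 0 0 -0.3 0 0 0" --pt "1 0 0 -0.5 0 0 0" --pt "1 0.1 0 -0.5 0 0 0" --pt "1 0.3 0 -0.5 0 0 0" --pt "1 0.6 0 -0.5 0 0 0" --pt "1 0.9 0 -0.5 0 0 0" --pt "1 0.9 0 -0.5 0 0 0"

```text
clock: 18.75
position: [0.5813, 0.2081, 0.1708]
tool_rot: [-3.141, -0.001, 1.455]
force: [-0.7, -0.3, 0.2]
grip_width: 0.0854
```

Run:
```python
from h import *
import cv2
im=cams.grab_frame('side');cv2.imwrite('pics/s4.png',cv2.resize(im[60:260,230:490],None,fx=3,fy=3))
s=telemetry.observe();print(s['position'],s['force'],s['grip_width'],s['clock']);print(togo([0.5847,.2325,.130],1.454,s))
```

```text
[0.58142368 0.20543865 0.17089497] [-0.20754479 -0.37058666 -0.54122172] 0.08584590642452744 18.8
[ 0.182  0.001  0.273 -0.001  0.    -0.002]
```

View pics/s4.png

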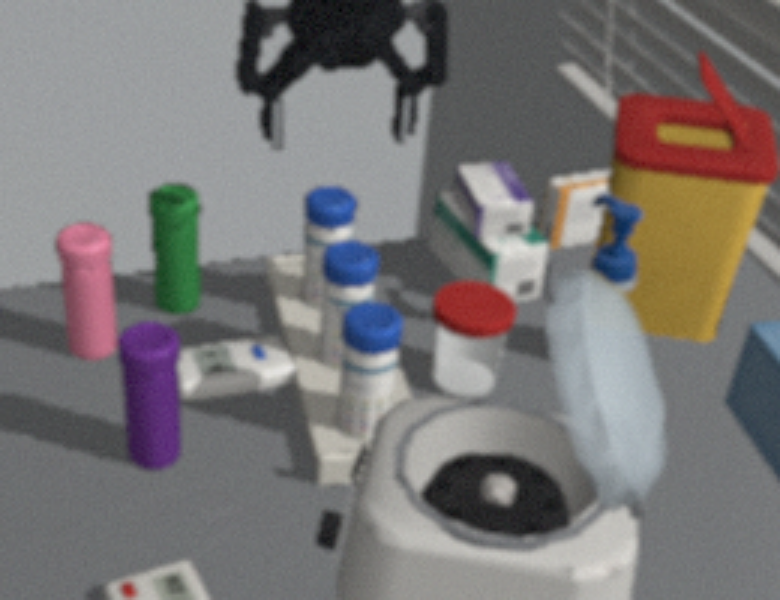

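All three stand in their wells, caps at crop (330,207), (350,262), (372,327), as at the start. Back to the left (heaviest).

arm_command --pt "1 0.182 0 0 0 0 0" --pt "1 0.182 0 0.15 0 0 0" --pt "1 0.182 0 0.25 0 0 0" --pt "1 0.182 0 0.27 0 0 0" --pt "1 0.182 0 0.27 0 0 0"

```text
clock: 19.42
position: [0.5855, 0.23, 0.131]
tool_rot: [3.141, 0.0, 1.449]
force: [0.8, 0.1, 0.7]
grip_width: 0.0858
```

Run:
```python
from h import *
s=telemetry.observe();print(s['clock'],togo([0.5847,.2323,.0960],1.454,s))
```

```text
19.425 [ 0.014 -0.007  0.233  0.     0.    -0.006]
```

arm_command --pt "1 0.012 -0.003 0.1 0 0 0" --pt "1 0.012 -0.003 0.2 0 0 0" --pt "1 0.012 -0.003 0.235 0 0 0" --pt "1 0.012 -0.003 0.235 0 0 0"

```text
clock: 19.92
position: [0.5848, 0.2322, 0.0949]
tool_rot: [-3.141, 0.001, 1.45]
force: [-0.7, 0.5, 1.4]
grip_width: 0.0852
```

arm_command --pt "-0.02 0 0 0 0 0 0" --pt "-0.4 0 0 0 0 0 0" --pt "-0.4 0 0 0 0 0 0" --pt "-0.4 0 0 0 0 0 0" --pt "-0.4 0 0 0 0 0 0" --newtons 60

```text
clock: 20.55
position: [0.5855, 0.2326, 0.0961]
tool_rot: [3.141, -0.001, 1.45]
force: [0.3, -0.1, 5.2]
grip_width: 0.0401
```

Run:
```python
from h import *
s=telemetry.observe();print(s['clock'],s['position'],s['grip_width'],s['force'])
```

```text
20.55 [0.58545009 0.23256302 0.09608251] 0.040091716504917226 [ 0.29660521 -0.07633577  5.22259672]
```

arm_command --pt "-0.4 0 0 -0.07 0 0 0" --pt "-0.4 0 0 -0.18 0 0 0" --pt "-0.4 0 0 -0.32 0 0 0" --pt "-0.4 0 0 -0.48 0 0 0" --pt "-0.4 0 0 -0.65 0 0 0" --pt "-0.4 0 0 -0.8 0 0 0" --pt "-0.4 0 0 -0.92 0 0 0" --pt "-0.4 0 0 -1 0 0 0"

```text
clock: 21.55
position: [0.585, 0.2325, 0.2467]
tool_rot: [3.141, -0.0, 1.45]
force: [-0.6, -0.2, -5.2]
grip_width: 0.0401
```

arm_command --pt "-0.4 -0.05 0 -0.08 0 0 0" --pt "-0.4 -0.14 0 -0.18 0 0 0" --pt "-0.4 -0.26 0 -0.27 0 0 0" --pt "-0.4 -0.38 0 -0.305 0 0 0" --pt "-0.4 -0.48 0 -0.305 0 0 0" --pt "-0.4 -0.54 0 -0.305 0 0 0" --pt "-0.4 -0.54 0 -0.305 0 0 0" --pt "-0.4 -0.54 0 -0.305 0 0 0"

```text
clock: 22.55
position: [0.5752, 0.1527, 0.2909]
tool_rot: [-3.141, -0.0, 1.451]
force: [0.7, -0.7, -5.0]
grip_width: 0.04
```

arm_command --pt "-0.4 0 0 0 0 0 0" --pt "-0.4 0 0 0 0 0 0" --pt "-0.4 0 0 0 0 0 0" --pt "-0.4 0 0 0 0 0 0"

```text
clock: 23.05
position: [0.5752, 0.1521, 0.2912]
tool_rot: [3.142, 0.0, 1.45]
force: [0.0, 0.0, -5.8]
grip_width: 0.0403
```

Run:
```python
from h import *
import cv2
F=[]
for k in range(4):
    im=cams.grab_frame('side'); s=telemetry.observe(); F.append(s['force'][2])
cv2.imwrite('pics/fin.png',cv2.resize(im[20:260,230:490],None,fx=2.4,fy=2.4))
print(F,s['position'],s['tool_rot'],s['grip_width'],s['clock'],np.abs(s['qd']).max())
for z in (.304,.200): print(np.array(proj('side',[*s['position'][:2],z])))
```

```text
[np.float64(-6.146384639903056), np.float64(-4.966078112053419), np.float64(-4.840955604918274), np.float64(-3.427771419844289)] [0.57525904 0.15202295 0.29120218] [3.14159049e+00 2.62732276e-05 1.44980959e+00] 0.04001084018284231 23.25 0.0019149907042501023
[350.81369287  53.33981343]
[347.36622061 104.37131633]
```

View pics/fin.png

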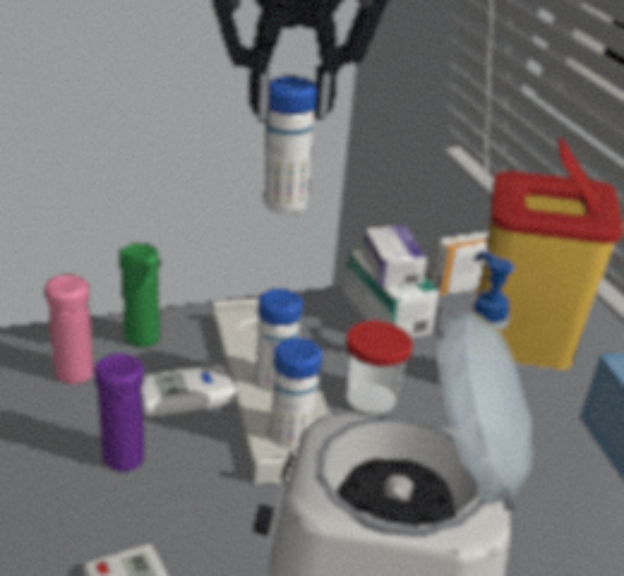

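The heaviest vial hangs upright over the rack, with its underside at crop (288,210), about 20 cm up. The other two stand in their wells, caps at (280,305) and (298,355), and the cup, meter and look-alikes have not moved.

```bash
python3 -c "
from workcell import job
print(job.job_done())"
```

```text
the job is handed in; nothing more can be done
None
```

I lifted each vial about 5 cm, in the order left, middle, right, and set each one back upright in its own well. The wrist force read about 5.0 N for the left, 1.3 N for the middle and 2.9 N for the right. The left vial is therefore the heaviest, at about 0.51 kg.

I picked the left one up again and handed the job in at 23.25 s while holding it upright over the rack centre, its underside about 20 cm above the worktop.

**Last checks:**
- The grip was steady at 40 mm and the arm was still. The load averaged 4.8 N (single readings 3.4 to 6.1 N), matching the first weighing.
- The last side view showed the other two vials upright in their wells, with the cup, meter and look-alikes undisturbed. That crop shows only part of the timer, and I took no last top view.
- The gripper closed to 40 mm on the 41.6 mm cap, slightly under the stated width. Nothing slipped.
- Setting the vials down pressed on the well floors with about 11 to 12 N, below the 40 N limit.
- The top and wrist cameras disagreed by 3 to 7 mm on where the vials stood, so I aimed the left grasp between the two and the other two nearer the top camera's reading.

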